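# Load the board tester and work its pedal

### The job

Push the orange board carrier along the tester's rails until it is fully home against the end stop under the probe head. Then press the yellow spring pedal all the way down to its stop, hold it there for a full second so that the probes test the board, and let it come back up. Do not press the pedal before the carrier is home, and leave everything else on the bench where it is.

Things in the scene. Friction and masses are not known exactly. Their poses are not given: they have to be found in the camera images.
- tester: Red-brown bench tester fixed to the table, 310 mm long (x from -175 to +135 mm), 170 wide; origin on the table, +x = the push-in direction. Bed 30 mm above the table between two rails (10 mm high, 115 mm apart) ending at a steel stop. A bridge with a clear probe head, top 176 mm high, spans x = +22 to +132; the bed before it is open above. The head sinks while the pedal is pressed.
- nest (a point): Where the carrier's origin lies when it is fully home: on the tester's bed, at x = +20 mm of the tester, 30 mm above the table; axes as the tester's.
- carrier: Loose orange carrier, 150 (x) x 110 x 12 mm, 350 g, holding a green display board; starts 55 to 95 mm short of home. Origin: centre of its underside, +x towards the end stop. At its rear (x = -75 to -65 mm) a lip 80 mm wide rises to 32 mm above the bed: push its rear face at x = -75 mm. When home, 77 mm of it still sticks out before the bridge.
- pedal_base: Dark steel foot plate of the pedal, 210 x 120 mm, 12 mm thick, fixed to the table; origin at its centre on the table. The pedal's hinge lies along its y axis at x = +80 mm, 42 mm above the table; the yellow tread runs from there towards -x and its free end is raised.
- pedal_pad (a point): Point on the black rubber top of the yellow tread (tread 160 x 80 mm, rubber 85 x 70 mm), on its middle line, 120 mm from the hinge, where to press. When the pedal is fully down the tread is level and this point is 55 mm above the table, at x = -40 mm of pedal_base. About 8 N there holds it down.
- pedal (a joint): Pedal angle: 0 released (tread raised by 0.30 rad), 0.30 fully down on its stop; a spring brings it back.
- board_stack: Bystander: loose stack of four green display boards, 142 x 104 mm, 45 mm high; origin at the centre of its underside.
- bottle: Bystander: blue bottle, 60 mm diameter, 150 mm high; origin at the centre of its underside.
- screwdriver: Bystander: screwdriver, 190 mm long, lying between the tester and the pedal, along its own x, handle 30 mm thick at most; origin on the table under it.
Not all that is in view belongs to the job. What is shaped like the carrier but purple or white is not meant.

How it is judged:
On the way, in this order (a step that is already met when the one before it is completed fails the run):
1. the carrier is fully home against the end stop, with the pedal up (x of carrier in the frame of nest between -0.004 and 0.004 m and z of carrier in the frame of nest below 0.004 m and angle between the x axis of carrier and the x axis of nest, either way round below 0.06 rad and value of joint pedal below 0.05 rad), for 0.2 s.
2. the pedal is held down on its stop with the carrier home (x of carrier in the frame of nest between -0.004 and 0.004 m and z of carrier in the frame of nest below 0.004 m and angle between the x axis of carrier and the x axis of nest, either way round below 0.06 rad and value of joint pedal above 0.27 rad), for 0.8 s.
At the end, for the whole second after the job is handed in: The carrier lies at rest flat on the bed, within 4 mm of fully home and straight within 0.06 rad; the pedal has been held down (over 0.27 rad) for at least 0.8 s with the carrier home and is back up (under 0.03 rad); the three bystanders lie within 30 mm of where they started (x of carrier in the frame of nest between -0.004 and 0.004 m and z of carrier in the frame of nest below 0.004 m and angle between the x axis of carrier and the x axis of nest, either way round below 0.06 rad and value of joint pedal below 0.03 rad and linear speed of carrier below 0.01 m/s and distance of each of board_stack, bottle, screwdriver from where it was at the start of the episode below 0.03 m); the robot touches nothing.
It fails at once if the pedal is pressed (over 0.08 rad) while the carrier is not home (value of joint pedal above 0.08 rad and not (x of carrier in the frame of nest between -0.004 and 0.004 m and z of carrier in the frame of nest below 0.004 m and angle between the x axis of carrier and the x axis of nest, either way round below 0.06 rad)).
It fails at once if a bystander (board stack, bottle, screwdriver) is moved by more than 30 mm (distance of any of board_stack, bottle, screwdriver from where it was at the start of the episode above 0.03 m).
It also fails if it takes over 48 s, if anything falls off the work surface, if the arm or the gripper's body presses on something with over 40 N, if the wrist force passes 120 N, or if a joint passes its speed limit or range.

### The arm

A 6-joint arm with a two-finger parallel gripper is mounted at the origin on the work surface. World frame = base frame: x ahead of the robot, y to its left, z up, the work surface at z = 0. Lengths are in m, angles in rad, forces in N, time in s.
With the tool pointing down it reaches from about 0.3 to 0.775 m from the base axis. Payload 14.6 kg.
Tool frame: the origin (TCP) lies at the very end of the fingers, on their centre line; the grasp point (between the pads) lies 19 mm behind it; z points along the fingers, y is the line along which they close (so a half turn about z gives the same grasp; the last joint's range is limited). The gripper opens to 94 mm and grips with 3 to 60 N. Pads are 16 mm wide; open, the fingers measure 119 mm over their backs; the gripper's body (75 mm by 177 mm) begins 78 mm behind the grasp point.
Start: joints at [-1.32, 0.3, 1.521, -0, 1.321, -0.067], TCP at [0.172, -0.522, 0.205] pointing down, gripper open.
Joint ranges: [-3.03, 3.03], [-0.79, 2.21], [0.23, 2.52], [-1.04, 4.18], [0, 3.07], [-2.55, 2.55]. Speed limits (rad/s): [2.22, 2.22, 2.57, 3.14, 3.14, 3.14].

### API

Orientations are given as [roll, pitch, yaw] about the fixed x, y, z axes, in that order (R = Rz(yaw) Ry(pitch) Rx(roll)).
In Python, from station import ctrl gives the robot as it stands.
- The arm moves only by the tool move_arm, never from a script. Its argument "increments" is a list of rows, each a list of 7 numbers: the opening, from 0 (shut) to 1 (fully open), then the shift along the tool's x, y, z in units of 50 mm (1.0 is 50 mm), then the turn, a rotation vector about the tool's x, y, z in rad. In form: [[claw, tx, ty, tz, rx, ry, rz], ...]. A call has 1 to 20 rows; each row shifts and turns the commanded pose from where the row before left it, along the tool's axes as they then stand; what a row does not reach is not made up. A row lasts 1/10 s, in which the tool goes at most 50 mm and 8.59 degrees, less where a joint would pass 70% of its speed; a pose out of reach is approached as far as the arm can. A call is refused whole if a number of a shift passes 1 or a number of a turn 0.15, either way. A call with a gripper value outside its range is refused whole. The fingers move at their own pace and stop on an object; "force" is the grip in N (left out, the last holds). Time passes only in rows, so rows that do not move let the fingers close. It gives the time, the measured TCP pose, the force, the opening and the grip force at its end, in the units of the state.
- ctrl.get_obs(): the state, without advancing time (a new reading comes with each control period).
- ctrl.camera(name): name is "scene" or "side" or "wrist"; returns a dict with "color" (420x560x3 uint8, blue, green, red), "K" (3x3 intrinsics, pixels), "pose" (4x4, takes a point from camera to world coordinates); the wrist camera has in their place "tool_from_camera" (4x4, takes a point from camera to tool coordinates, whose origin is the TCP and whose axes are the flange's). Camera axes: x right, y down, z forward; pixel columns grow to the right and rows downward; lengths in m; the calibration is good to about 2 mm. The wrist camera is an equidistant fisheye: a pixel r from the principal point sees the ray r / f radians off the axis. A picture is of the moment at which its call begins: read the wrist's pose just before it. There is no depth.
- ctrl.hand_in(): hands the job in; it is judged then, once.
Trained networks look in a picture, given as the dict that the camera call returned (one of the last four; its "shot" number tells which), for a name from the list of things; names that differ only in an ending like _2 or _b are one class to them, and where a whole thing is asked for, a point or a joint stands for the part that bears it (a point fixed in the world has none). Each returns a list of dicts, best first, with "conf" (0 to 1); they miss things now and then, are a little off and sometimes report something else, mostly with a low value. They report only what shows in the picture. A call takes as long as a camera call. They do not tell look-alikes from the thing itself.
- ctrl.cut_out(name, picture): "mask" (420x560 bool, what is visible of it) and "centre" ([row, column] in pixels, amid what is visible of it).
The state is a dict: "time_s": time; "qpos": joint angles; "joint_vel": joint speeds; "tau": joint torques, N m; "ee_pos": TCP position; "eef_rot": TCP orientation; "force": force on the tool from outside, world axes, zero at the start; "moment": the same for the moment, N m; "grip_width": finger opening in m; "grip_force": force on a finger pad.
Only numpy, scipy, OpenCV 4.12 (cv2) and the standard library are available. Lean on these libraries where they do the work, as an engineer would, in place of code of your own. Each camera call takes 0.05 s, during which the arm holds its last target. There are 200 camera calls.

## Working session

There is one attempt and no reset: what is moved stays moved. The work goes in short steps, Python scripts to look and compute and a tool call to move; the robot and the scene stay as the last step left them, time stands still between calls to the robot, and variables do not carry over. Pictures are saved under pics/ and viewed, at most 10 in all, crops included, and the job is handed in when it is done.

Besides the shell and the picture viewer there is one more tool, called after "Emit:" as name(argument=value, ...) on one line, values as JSON. move_arm: Moves the arm, as the interface text tells. Its arguments: {"type":"object","properties":{"increments":{"type":"array","items":{"type":"array","items":{"type":"number"}}},"force":{"type":"number"}},"required":["increments"]}

```bash
mkdir -p pics
cat > h.py <<'E'
import numpy as np, cv2
from station import ctrl
def ray(p,uv):
    K=p["K"];P=np.array(p["pose"]);d=P[:3,:3]@np.linalg.solve(K,[uv[0],uv[1],1]);return P[:3,3],d
def onz(p,uv,z):
    o,d=ray(p,uv);return o+d*(z-o[2])/d[2]
def proj(p,X):
    P=np.linalg.inv(p["pose"]);c=P[:3,:3]@np.array(X)+P[:3,3];q=p["K"]@c;return q[:2]/q[2]
E
python3 - <<'E'
from h import *
for n in ("scene","side"):
    p=ctrl.camera(n);cv2.imwrite(f"pics/{n}0.png",p["color"])
    print(n,np.round(p["pose"],3).tolist(),p["K"][0])
    for t in ("tester","carrier","pedal_base","pedal_pad","board_stack","bottle","screwdriver"):
        for r in ctrl.cut_out(t,p)[:3]:
            c=r["centre"];m=r["mask"].astype(np.uint8)
            b=cv2.boxPoints(cv2.minAreaRect(cv2.findNonZero(m)))
            print(t,round(r["conf"],2),np.round(c),b.round().tolist(),onz(p,(c[1],c[0]),0.03).round(3))
E
```

```text
scene [[-0.596, 0.527, -0.606, 1.21], [0.803, 0.39, -0.451, 0.507], [-0.001, -0.755, -0.655, 0.739], [0.0, 0.0, 0.0, 1.0]] [383.69292992   0.         274.58553737]
carrier 0.82 [194. 376.] [[360.0, 177.0], [388.0, 176.0], [390.0, 203.0], [361.0, 204.0]] [0.339 0.227 0.03 ]
carrier 0.78 [211. 276.] [[246.0, 215.0], [255.0, 187.0], [310.0, 206.0], [300.0, 233.0]] [0.571 0.037 0.03 ]
pedal_base 0.7 [162. 190.] [[149.0, 162.0], [200.0, 123.0], [225.0, 155.0], [174.0, 195.0]] [ 0.547 -0.325  0.03 ]
pedal_pad 0.88 [146. 184.] [[160.0, 160.0], [197.0, 123.0], [211.0, 137.0], [174.0, 174.0]] [ 0.491 -0.412  0.03 ]
bottle 0.55 [288. 398.] [[380.0, 307.0], [396.0, 250.0], [425.0, 258.0], [408.0, 316.0]] [0.617 0.413 0.03 ]
screwdriver 0.67 [167. 267.] [[255.0, 173.0], [273.0, 155.0], [278.0, 160.0], [260.0, 178.0]] [ 0.423 -0.109  0.03 ]
side [[-0.698, -0.426, 0.575, -0.121], [-0.716, 0.442, -0.541, 0.714], [-0.024, -0.789, -0.614, 0.844], [0.0, 0.0, 0.0, 1.0]] [431.52993961   0.         278.58804854]
tester 0.81 [236. 256.] [[186.0, 231.0], [260.0, 153.0], [328.0, 217.0], [253.0, 296.0]] [0.5
[... 219 characters left out ...]
83  0.139 0.03 ]
carrier 0.75 [300. 317.] [[292.0, 324.0], [295.0, 272.0], [342.0, 275.0], [339.0, 326.0]] [0.311 0.193 0.03 ]
pedal_base 0.87 [176. 374.] [[339.0, 186.0], [350.0, 145.0], [405.0, 160.0], [393.0, 201.0]] [ 0.522 -0.329  0.03 ]
pedal_pad 0.79 [162. 381.] [[352.0, 167.0], [354.0, 154.0], [402.0, 159.0], [401.0, 172.0]] [ 0.557 -0.419  0.03 ]
board_stack 0.96 [173. 276.] [[248.0, 175.0], [286.0, 148.0], [303.0, 172.0], [266.0, 199.0]] [ 0.773 -0.118  0.03 ]
bottle 0.77 [270. 155.] [[138.0, 246.0], [162.0, 240.0], [176.0, 293.0], [151.0, 299.0]] [0.675 0.412 0.03 ]
screwdriver 0.71 [224. 370.] [[350.0, 222.0], [354.0, 214.0], [384.0, 229.0], [380.0, 237.0]] [ 0.384 -0.12   0.03 ]
```

View pics/scene0.png

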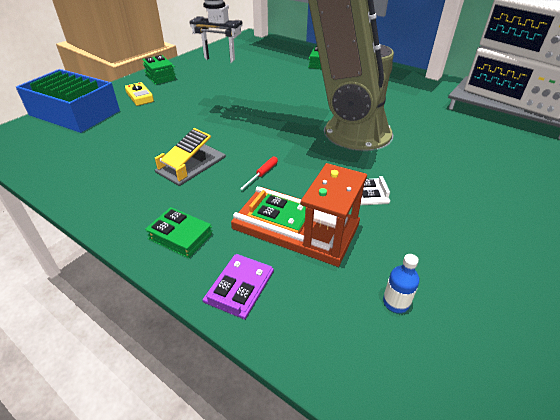

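View pics/side0.png

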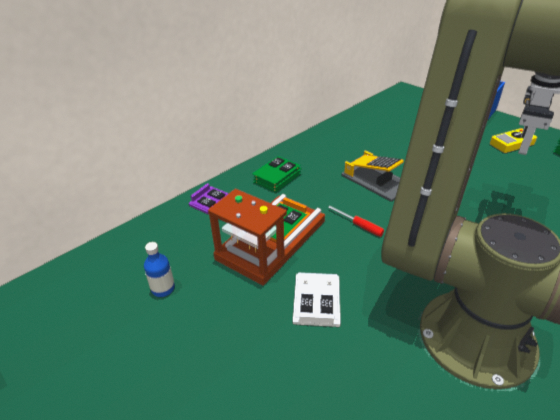

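Run:
```python
import cv2
a=cv2.imread("pics/scene0.png");b=cv2.imread("pics/side0.png")
A=cv2.resize(a[115:275,140:380],(800,533),interpolation=cv2.INTER_CUBIC)
B=cv2.resize(b[140:290,200:425],(800,533),interpolation=cv2.INTER_CUBIC)
cv2.imwrite("pics/A.png",A);cv2.imwrite("pics/B.png",B)
```

```text
(no output)
```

View pics/A.png

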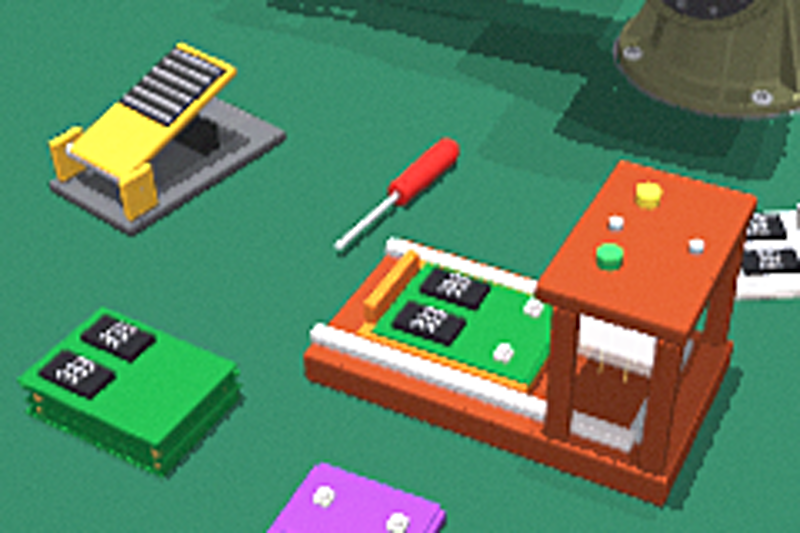

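View pics/B.png

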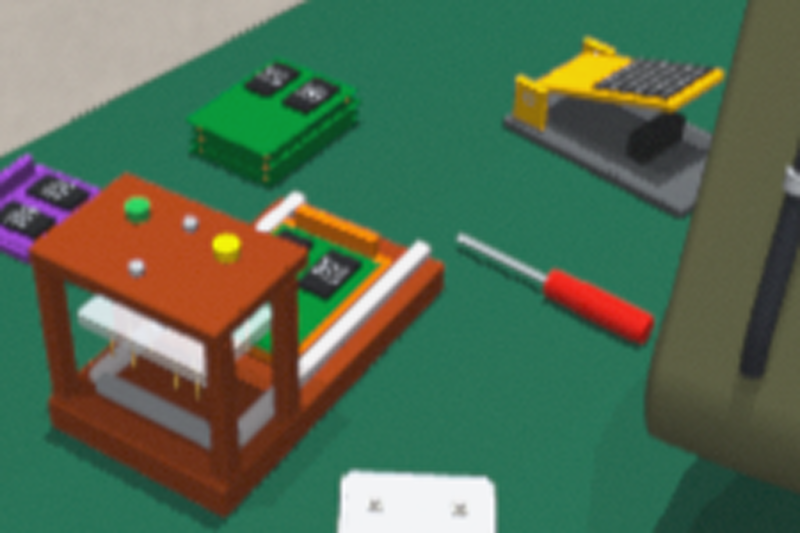

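```bash
cat > fit.py <<'E'
from h import *
from scipy.optimize import least_squares
s=ctrl.camera("scene");d=ctrl.camera("side")
def a(u,v):return s,np.array([140+u*.3,115+v*.3])
def b(u,v):return d,np.array([200+u*225/800,140+v*150/533])
def w(q,X):
    c,n=np.cos(q[2]),np.sin(q[2]);return [q[0]+c*X[0]-n*X[1],q[1]+n*X[0]+c*X[1],X[2]]
def fit(name,obs,q0):
    f=lambda q:np.concatenate([proj(p,w(q,X))-uv for (p,uv),X in obs])
    r=least_squares(f,q0,loss="soft_l1");print(name,r.x.round(4),f(r.x).round(1).tolist());return r.x
T=fit("tester",[(a(307,380),(-.175,-.085,0)),(a(668,503),(.135,-.085,0)),(a(738,372),(.135,.085,0)),
 (b(222,515),(.135,.085,0)),(b(52,428),(.135,-.085,0)),(b(443,290),(-.175,.085,0)),
 (a(647,246),(.077,0,.176)),(b(170,254),(.077,0,.176))],[.58,.14,1.5])
P=fit("pedal",[(a(130,228),(.105,.06,.012)),(a(52,182),(.105,-.06,.012)),(a(285,130),(-.105,.06,.012)),
 (b(505,114),(.105,.06,.012)),(b(685,205),(-.105,.06,.012))],[.54,-.33,-.2])
c,n=np.cos(T[2]),np.sin(T[2]);R=np.array([[c,n],[-n,c]])
for nm,(p,uv) in dict(a1=a(410,251),a2=a(366,300),b1=b(302,207),b2=b(380,241)).items():
    print(nm,(R@(onz(p,uv,.062)[:2]-T[:2])).round(4))
print("rear home",w(T,(-.055,0,0)),"pad",w(P,(-.04,0,0)),"pad up",w(P,(.08-.12*np.cos(.3)-.013*np.sin(.3),0,.042+.013*np.cos(.3)+.12*np.sin(.3))))
E
python3 fit.py
```

```text
tester [0.5606 0.1212 1.7534] [-0.0, -0.3, -0.5, 1.4, -1.6, -2.1, 0.6, 1.8, -1.1, -0.2, 0.1, 0.0, 2.3, -2.9, -1.3, -1.6]
pedal [ 0.5243 -0.3508 -0.0175] [0.1, -0.5, -1.6, -0.5, 0.1, -0.9, -0.7, 0.6, -0.2, 0.9]
a1 [-0.1395  0.0335]
a2 [-0.1423 -0.0382]
b1 [-0.1382 -0.0343]
b2 [-0.1353  0.0453]
rear home [np.float64(0.5706150226409641), np.float64(0.06711266252455131), 0] pad [np.float64(0.48430300907045454), np.float64(-0.35005508225088805), 0] pad up [np.float64(0.48582063654794666), np.float64(-0.3500815704520208), np.float64(0.08988179915799363)]
```

```bash
cat >> h.py <<'E'
from scipy.spatial.transform import Rotation as Ro
T=np.array([.5606,.1212,1.7534])
def goal(pos,yaw,n=None):
    "tool-frame shift in 50mm units and yaw turn needed; tool down, x axis along yaw"
    o=ctrl.get_obs();R=Ro.from_euler("xyz",o["eef_rot"])
    G=Ro.from_euler("xyz",[np.pi,0,yaw])
    rv=(R.inv()*G).as_rotvec()
    print("t",o["time_s"],"at",np.round(o["ee_pos"],4),np.round(o["eef_rot"],3),"shift/50",(R.inv().apply(np.array(pos)-o["ee_pos"])/.05).round(3),"rv",rv.round(3),"F",np.round(o["force"],1))
def tp(x,y,z):
    c,n=np.cos(T[2]),np.sin(T[2]);return [T[0]+c*x-n*y,T[1]+n*x+c*y,z]
E
python3 - <<'E'
from h import *
print(tp(-.195,0,.2))
goal(tp(-.195,0,.2),T[2]); goal(tp(-.195,0,.2),T[2]-np.pi)
E
```

```text
[np.float64(0.5960101613765694), np.float64(-0.07055797368371755), 0.2]
t 0.9 at [ 0.1719 -0.5225  0.2055] [3.142 0.    0.318] shift/50 [10.882 -5.934  0.109] rv [ 0.     0.    -1.436] F [-0.6 -0.2 -0.3]
t 0.9 at [ 0.1719 -0.5225  0.2055] [3.142 0.    0.318] shift/50 [10.882 -5.934  0.109] rv [ 0.    -0.     1.706] F [-0.6 -0.2 -0.3]
```

Emit:
move_arm(increments=[[0.4, 0.78, -0.425, 0, 0, 0, 0], [0.4, 0.78, -0.425, 0, 0, 0, 0], [0.4, 0.78, -0.425, 0, 0, 0, 0], [0.4, 0.78, -0.425, 0, 0, 0, 0], [0.4, 0.78, -0.425, 0, 0, 0, 0], [0.4, 0.78, -0.425, 0, 0, 0, 0], [0.4, 0.78, -0.425, 0, 0, 0, 0], [0.4, 0.78, -0.425, 0, 0, 0, 0], [0.4, 0.78, -0.425, 0, 0, 0, 0], [0.4, 0.78, -0.425, 0, 0, 0, 0], [0.4, 0.78, -0.425, 0, 0, 0, 0], [0.4, 0.78, -0.425, 0, 0, 0, 0], [0.4, 0.78, -0.425, 0, 0, 0, 0], [0.4, 0.78, -0.425, 0, 0, 0, 0], [0.4, 0, 0, 0, 0, 0, -0.144], [0.4, 0, 0, 0, 0, 0, -0.144], [0.4, 0, 0, 0, 0, 0, -0.144], [0.4, 0, 0, 0, 0, 0, -0.144], [0.4, 0, 0, 0, 0, 0, -0.144], [0.4, 0, 0, 0, 0, 0, -0.144]])

```text
time_s: 2.9
ee_pos: [0.5976, -0.0692, 0.2054]
eef_rot: [-3.142, 0.0, 1.188]
force: [-0.2, -0.3, 0.8]
grip_width: 0.0377
grip_force: 0.0
```

Emit:
move_arm(increments=[[0.4, 0, 0, 0, 0, 0, -0.143], [0.4, 0, 0, 0, 0, 0, -0.143], [0.4, 0, 0, 0, 0, 0, -0.143], [0.4, 0, 0, 0, 0, 0, -0.143], [0.4, 0, 0, 0, 0, 0, 0], [0.4, 0, 0, 0, 0, 0, 0]])

```text
time_s: 3.5
ee_pos: [0.5975, -0.0692, 0.2054]
eef_rot: [-3.142, -0.0, 1.749]
force: [-0.4, 0.5, 0.6]
grip_width: 0.0376
grip_force: 0.0
```

Run:
```python
from h import *
goal(tp(-.195,0,.2),T[2])
p=ctrl.camera("wrist");cv2.imwrite("pics/w1.png",p["color"]);print(p["K"],np.round(p["tool_from_camera"],3))
```

```text
t 3.5 at [ 0.5975 -0.0692  0.2054] [-3.142 -0.     1.749] shift/50 [-0.021 -0.035  0.108] rv [-0.    -0.    -0.004] F [-0.4  0.5  0.6]
[[325.1922621    0.         277.60882362]
 [  0.         325.1922621  210.97270893]
 [  0.           0.           1.        ]] [[ 0.001 -0.973 -0.232  0.067]
 [ 1.     0.     0.001  0.   ]
 [-0.001 -0.232  0.973 -0.18 ]
 [ 0.     0.     0.     1.   ]]
```

View pics/w1.png

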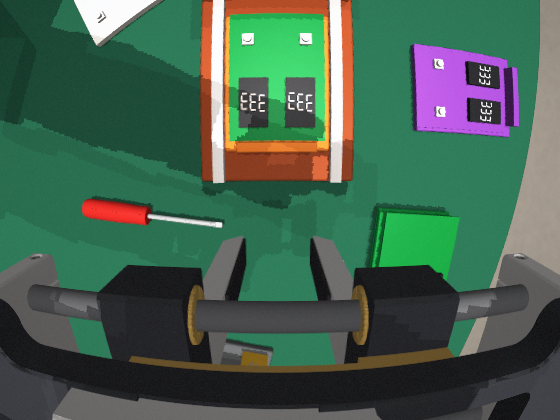

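Run:
```python
from h import *
o=ctrl.get_obs();R=Ro.from_euler("xyz",o["eef_rot"]);p=ctrl.camera("wrist");M=np.array(p["tool_from_camera"]);K=p["K"]
C=np.array([[np.cos(T[2]),np.sin(T[2])],[-np.sin(T[2]),np.cos(T[2])]])
def wr(u,v,z):
    x=np.array([u-K[0,2],v-K[1,2]])/K[0,0];r=np.linalg.norm(x);d=np.r_[x/r*np.sin(r),np.cos(r)]
    c=R.apply(M[:3,3])+o["ee_pos"];d=R.apply(M[:3,:3]@d);w=c+d*(z-c[2])/d[2];return w.round(4),(C@(w[:2]-T[:2])).round(4)
for n,a in dict(railL=(218,182,.04),railR=(336,182,.04),edge=(278,181,.03),liprearL=(236,151,.062),liprearR=(324,151,.062),railLfar=(221,5,.04),railRfar=(335,5,.04)).items(): print(n,wr(*a))
```

```text
railL (array([ 0.5314, -0.0638,  0.04  ]), array([-0.1766,  0.0623]))
railR (array([ 0.6573, -0.041 ,  0.04  ]), array([-0.177 , -0.0656]))
edge (array([ 0.5956, -0.0528,  0.03  ]), array([-0.1775, -0.0028]))
liprearL (array([ 0.5481, -0.0258,  0.062 ]), array([-0.1423,  0.039 ]))
liprearR (array([ 0.6344, -0.0101,  0.062 ]), array([-0.1425, -0.0487]))
railLfar (array([0.4989, 0.132 , 0.04  ]), array([0.0218, 0.0587]))
railRfar (array([0.6211, 0.1542, 0.04  ]), array([ 0.0215, -0.0655]))
```

Emit:
move_arm(increments=[[0.4, 0, -0.03, 0.8, 0, 0, 0], [0.4, 0, 0, 0.8, 0, 0, 0], [0.4, 0, 0, 0.8, 0, 0, 0], [0.4, 0, 0, 0.8, 0, 0, 0], [0.4, 0, 0, 0, 0, 0, 0], [0.4, 0.3, 0, 0, 0, 0, 0], [0.4, 0.3, 0, 0, 0, 0, 0], [0.4, 0.1, 0, 0, 0, 0, 0], [0.4, 0.06, 0, 0, 0, 0, 0], [0.4, 0.06, 0, 0, 0, 0, 0], [0.4, 0.06, 0, 0, 0, 0, 0], [0.4, 0.06, 0, 0, 0, 0, 0], [0.4, 0.08, 0, 0, 0, 0, 0], [0.4, 0.08, 0, 0, 0, 0, 0], [0.4, 0.08, 0, 0, 0, 0, 0], [0.4, 0.08, 0, 0, 0, 0, 0]])

```text
time_s: 5.2
ee_pos: [0.5854, -0.0085, 0.0465]
eef_rot: [3.14, 0.002, 1.753]
force: [1.2, -5.6, 5.1]
grip_width: 0.0379
grip_force: 3.2
```

Run:
```python
from h import *
goal(tp(-.065,-.002,.045),T[2])
p=ctrl.camera("wrist");cv2.imwrite("pics/w2.png",p["color"])
```

```text
t 5.2 at [ 0.5854 -0.0085  0.0465] [3.140e+00 2.000e-03 1.753e+00] shift/50 [1.34  0.022 0.027] rv [ 0.002  0.002 -0.   ] F [ 1.2 -5.6  5.1]
```

View pics/w2.png

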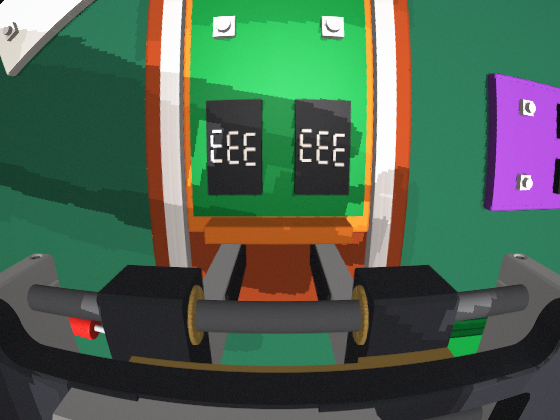

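Emit:
move_arm(increments=[[0.4, 0.08, 0, 0, 0, 0, 0], [0.4, 0.08, 0, 0, 0, 0, 0], [0.4, 0.08, 0, 0, 0, 0, 0], [0.4, 0.08, 0, 0, 0, 0, 0], [0.4, 0.08, 0, 0, 0, 0, 0], [0.4, 0.08, 0, 0, 0, 0, 0], [0.4, 0.08, 0, 0, 0, 0, 0], [0.4, 0.08, 0, 0, 0, 0, 0], [0.4, 0.08, 0, 0, 0, 0, 0], [0.4, 0.08, 0, 0, 0, 0, 0], [0.4, 0.08, 0, 0, 0, 0, 0], [0.4, 0.08, 0, 0, 0, 0, 0], [0.4, 0.08, 0, 0, 0, 0, 0], [0.4, 0.06, 0, 0, 0, 0, 0]])

```text
time_s: 6.65
ee_pos: [0.5754, 0.0458, 0.0464]
eef_rot: [3.14, 0.001, 1.753]
force: [1.9, -6.8, 6.2]
grip_width: 0.0377
grip_force: 3.4
```

Emit:
move_arm(increments=[[0.4, 0.04, 0, 0, 0, 0, 0], [0.4, 0.04, 0, 0, 0, 0, 0]])

```text
time_s: 6.85
ee_pos: [0.5747, 0.0496, 0.0464]
eef_rot: [3.14, 0.001, 1.753]
force: [1.2, -6.7, 5.9]
grip_width: 0.0376
grip_force: 3.5
```

Emit:
move_arm(increments=[[0.4, 0.04, 0, 0, 0, 0, 0], [0.4, 0.04, 0, 0, 0, 0, 0]])

```text
time_s: 7.05
ee_pos: [0.574, 0.0535, 0.0464]
eef_rot: [3.14, 0.001, 1.753]
force: [1.4, -6.6, 6.4]
grip_width: 0.0377
grip_force: 3.5
```

Emit:
move_arm(increments=[[0.4, 0.04, 0, 0, 0, 0, 0], [0.4, 0.04, 0, 0, 0, 0, 0]])

```text
time_s: 7.25
ee_pos: [0.5735, 0.0557, 0.0464]
eef_rot: [3.14, 0.004, 1.753]
force: [3.0, -29.2, 6.4]
grip_width: 0.0376
grip_force: 14.9
```

Emit:
move_arm(increments=[[0.4, 0.02, 0, 0, 0, 0, 0], [0.4, 0, 0, 0, 0, 0, 0], [0.4, 0, 0, 0, 0, 0, 0]])

```text
time_s: 7.55
ee_pos: [0.5734, 0.0557, 0.0464]
eef_rot: [3.14, 0.005, 1.753]
force: [2.5, -25.3, 5.1]
grip_width: 0.0373
grip_force: 12.9
```

Run:
```python
from h import *
goal(tp(-.063,0,.045),T[2])
a=ctrl.camera("scene")["color"][170:270,220:380];b=ctrl.camera("side")["color"][170:270,200:360]
cv2.imwrite("pics/c3.png",cv2.resize(np.vstack([a,b]),None,fx=3,fy=3,interpolation=cv2.INTER_CUBIC))
```

```text
t 7.55 at [0.5734 0.0557 0.0464] [3.14  0.005 1.753] shift/50 [ 0.075 -0.014  0.028] rv [ 0.002  0.005 -0.001] F [  2.5 -25.3   5.1]
```

View pics/c3.png

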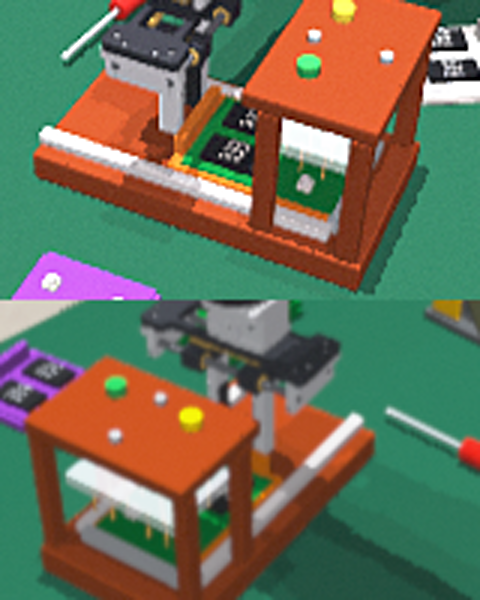

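Emit:
move_arm(increments=[[0.4, -0.1, 0, 0, 0, 0, 0], [0.4, -0.3, 0, 0, 0, 0, 0], [0.4, -0.8, 0, 0, 0, 0, 0], [0.4, -1.0, 0, 0, 0, 0, 0], [0.4, -0.3, 0, 0, 0, 0, 0], [0, 0, 0, -0.8, 0, 0, 0], [0, 0, 0, -0.8, 0, 0, 0], [0, 0, 0, -0.8, 0, 0, 0], [0, 0, 0, -0.8, 0, 0, 0], [0, 0, 0, 0, 0, 0, 0]])

```text
time_s: 8.65
ee_pos: [0.5967, -0.0639, 0.2112]
eef_rot: [3.133, 0.003, 1.754]
force: [0.1, 0.4, 0.2]
grip_width: 0.0015
grip_force: 0.0
```

Run:
```python
from h import *
goal([.485,-.350,.19],T[2]);print(ctrl.get_obs()["qpos"])
o=ctrl.get_obs();R=Ro.from_euler("xyz",o["eef_rot"]);p=ctrl.camera("wrist");M=np.array(p["tool_from_camera"]);K=p["K"]
im=p["color"];cv2.imwrite("pics/w4.png",im[60:260,180:380].repeat(3,0).repeat(3,1))
# predicted lip rear-top pixels when home
for y in(.038,-.042):
  for x in(-.057,-.053):
    X=R.inv().apply(np.array(tp(x,y,.062))-o["ee_pos"]);c=M[:3,:3].T@(X-M[:3,3]);th=np.arccos(c[2]/np.linalg.norm(c));u=c[:2]/np.hypot(*c[:2])*th*K[0,0]+[K[0,2],K[1,2]];print(x,y,u.round(1))
for nm,c in [("carrier",r) for r in ctrl.cut_out("carrier",p)]: 
    m=c["mask"];print(c["conf"],np.round(c["centre"]),np.nonzero(m.any(1))[0][[0,-1]],np.nonzero(m.any(0))[0][[0,-1]])
```

```text
t 8.65 at [ 0.5967 -0.0639  0.2112] [3.133e+00 3.000e-03 1.754e+00] shift/50 [-5.218 -3.241  0.412] rv [0.008 0.003 0.   ] F [0.1 0.4 0.2]
[-1.67893953e-01  4.03014436e-01  1.36907474e+00  3.54013602e-04
  1.36093088e+00 -3.51048980e-01]
-0.057 0.038 [236.3  72.3]
-0.053 0.038 [236.3  68.6]
-0.057 -0.042 [315.9  72.5]
-0.053 -0.042 [315.9  68.7]
0.84 [ 10. 110.] [ 0 49] [ 73 166]
0.66 [ 94. 460.] [ 49 140] [409 514]
0.55 [341. 152.] [326 360] [132 175]
```

View pics/w4.png

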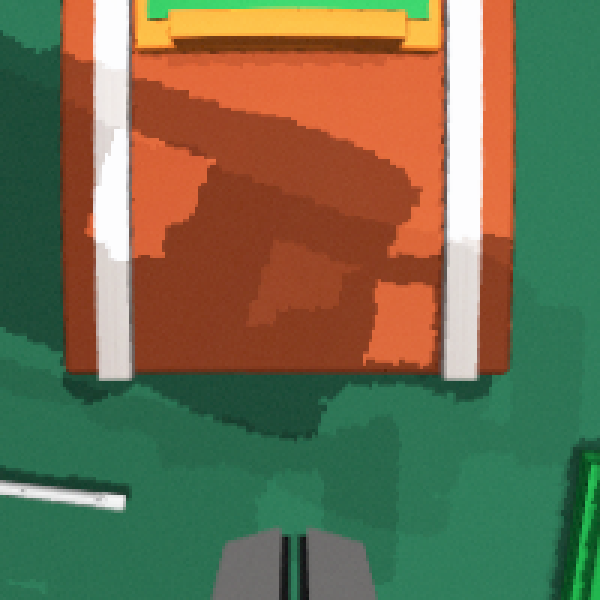

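Emit:
move_arm(increments=[[0, -0.65, -0.405, 0, 0, 0, 0], [0, -0.65, -0.405, 0, 0, 0, 0], [0, -0.65, -0.405, 0, 0, 0, 0], [0, -0.65, -0.405, 0, 0, 0, 0], [0, -0.65, -0.405, 0, 0, 0, 0], [0, -0.65, -0.405, 0, 0, 0, 0], [0, -0.65, -0.405, 0, 0, 0, 0], [0, -0.65, -0.405, 0, 0, 0, 0], [0, 0, 0, 0.8, 0, 0, 0], [0, 0, 0, 0.8, 0, 0, 0], [0, 0, 0, 0, 0, 0, 0], [0, 0, 0, 0, 0, 0, 0]])

```text
time_s: 9.95
ee_pos: [0.4829, -0.3485, 0.1253]
eef_rot: [-3.14, -0.002, 1.754]
force: [0.7, -0.1, 0.6]
grip_width: 0.0008
grip_force: 0.0
```

Run:
```python
from h import *
goal([.485,-.350,.055],T[2])
a=ctrl.camera("scene")["color"][110:210,130:250];b=ctrl.camera("side")["color"][110:210,300:420]
cv2.imwrite("pics/c5.png",cv2.resize(np.hstack([a,b]),None,fx=3.3,fy=3.3,interpolation=cv2.INTER_CUBIC))
```

```text
t 9.95 at [ 0.4829 -0.3485  0.1253] [-3.140e+00 -2.000e-03  1.754e+00] shift/50 [-0.039  0.038  1.406] rv [-0.001 -0.002  0.001] F [ 0.7 -0.1  0.6]
```

View pics/c5.png

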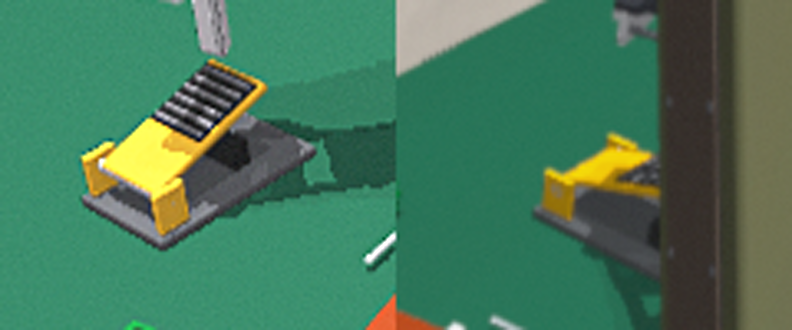

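Emit:
move_arm(increments=[[0, 0, 0, 0.3, 0, 0, 0], [0, 0, 0, 0.3, 0, 0, 0], [0, 0, 0, 0.1, 0, 0, 0], [0, 0, 0, 0.1, 0, 0, 0], [0, 0, 0, 0.1, 0, 0, 0], [0, 0, 0, 0.1, 0, 0, 0], [0, 0, 0, 0.1, 0, 0, 0], [0, 0, 0, 0.1, 0, 0, 0], [0, 0, 0, 0.1, 0, 0, 0]])

```text
time_s: 10.95
ee_pos: [0.4826, -0.349, 0.0607]
eef_rot: [-3.141, 0.0, 1.754]
force: [-7.1, 0.6, 12.3]
grip_width: 0.0004
grip_force: 5.2
```

Emit:
move_arm(increments=[[0, 0, 0, 0.04, 0, 0, 0], [0, 0, 0, 0.04, 0, 0, 0]])

```text
time_s: 11.15
ee_pos: [0.4824, -0.349, 0.0567]
eef_rot: [-3.14, -0.0, 1.754]
force: [-8.8, 0.8, 11.6]
grip_width: 0.0002
grip_force: 5.5
```

Emit:
move_arm(increments=[[0, 0, 0, 0.04, 0, 0, 0], [0, 0, 0, 0, 0, 0, 0]])

```text
time_s: 11.35
ee_pos: [0.4823, -0.349, 0.0551]
eef_rot: [-3.14, -0.0, 1.754]
force: [-8.6, 2.1, 13.1]
grip_width: 0.0004
grip_force: 6.8
```

Emit:
move_arm(increments=[[0, 0, 0, 0.03, 0, 0, 0], [0, 0, 0, 0, 0, 0, 0]])

```text
time_s: 11.55
ee_pos: [0.4823, -0.3491, 0.0548]
eef_rot: [-3.14, 0.0, 1.754]
force: [-14.8, 4.6, 27.1]
grip_width: 0.0005
grip_force: 13.1
```

Emit:
move_arm(increments=[[0, 0, 0, 0, 0, 0, 0], [0, 0, 0, 0, 0, 0, 0], [0, 0, 0, 0, 0, 0, 0], [0, 0, 0, 0, 0, 0, 0], [0, 0, 0, 0, 0, 0, 0], [0, 0, 0, 0, 0, 0, 0], [0, 0, 0, 0, 0, 0, 0], [0, 0, 0, 0, 0, 0, 0], [0, 0, 0, 0, 0, 0, 0], [0, 0, 0, 0, 0, 0, 0], [0, 0, 0, 0, 0, 0, 0], [0, 0, 0, 0, 0, 0, 0], [0, 0, 0, 0, 0, 0, 0], [0, 0, 0, 0, 0, 0, 0], [0, 0, 0, 0, 0, 0, 0]])

```text
time_s: 13.05
ee_pos: [0.4823, -0.3491, 0.0548]
eef_rot: [-3.14, 0.0, 1.754]
force: [-15.1, 5.4, 26.7]
grip_width: 0.0004
grip_force: 13.3
```

Emit:
move_arm(increments=[[0, 0, 0, -0.1, 0, 0, 0], [0, 0, 0, -0.1, 0, 0, 0], [0, 0, 0, -0.1, 0, 0, 0], [0, 0, 0, -0.1, 0, 0, 0], [0, 0, 0, -0.1, 0, 0, 0], [0, 0, 0, -0.1, 0, 0, 0], [0, 0, 0, -0.1, 0, 0, 0], [0, 0, 0, -0.2, 0, 0, 0], [0, 0, 0, -0.5, 0, 0, 0], [0, 0, 0, -0.8, 0, 0, 0], [0, 0, 0, -0.8, 0, 0, 0], [0, 0, 0, 0, 0, 0, 0], [0, 0, 0, 0, 0, 0, 0], [0, 0, 0, 0, 0, 0, 0]])

```text
time_s: 14.45
ee_pos: [0.4824, -0.3484, 0.2014]
eef_rot: [-3.14, -0.002, 1.754]
force: [-0.4, -0.3, -0.7]
grip_width: 0.0008
grip_force: 0.0
```

Run:
```python
from h import *
goal([.48,-.35,.15],T[2])
cv2.imwrite("pics/s6.png",ctrl.camera("scene")["color"])
```

```text
t 14.45 at [ 0.4824 -0.3484  0.2014] [-3.140e+00 -2.000e-03  1.754e+00] shift/50 [-0.026 -0.051  1.029] rv [-0.002 -0.002  0.   ] F [-0.4 -0.3 -0.7]
```

View pics/s6.png

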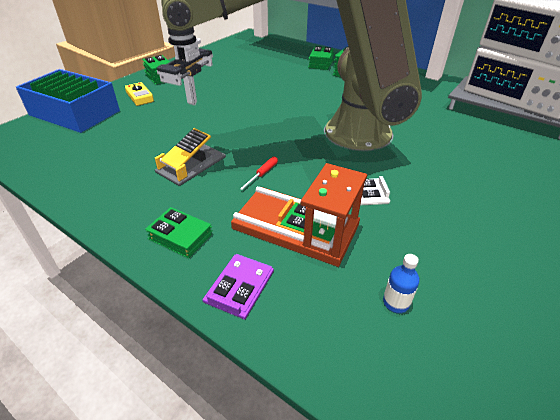

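The pedal is back up (tread at about (187,150)), the carrier is home under the head at (300,215), the bystanders haven't moved, and the arm is clear.

```bash
python3 -c "
from station import ctrl
print(ctrl.hand_in())"
```

```text
the job is handed in; nothing more can be done
None
```

The job is handed in: the carrier was pushed home against the end stop, the pedal was held on its stop for about 1.5 s and came back up, and the last picture shows the bystanders unmoved and the arm clear; the hand-in returned no verdict.

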